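Load and close the turntable sample box

TASK

Load the dice sample box on the turntable: lift off its wooden lid by the knob and lay it, knob up, in the middle of the cork mat, then put every small bone-white die that lies loose on the shelf into the box's well. Finish by lowering the windowed metal plate over the box's two pins until it rests flush on the rim, then let go; leave the large teal die and all the other things on the shelf where they are.

Things in the scene. Friction and masses are not known exactly. Their poses are not given: they have to be found in the camera images.
- turntable: Fixed steel disc, radius 140 mm, 20 mm high (all sizes here in mm) still, with a dark wooden box 210 (x) x 100 (y) on it, rim 75 above the shelf. In its middle an open well 110 (x) x 80 (y), 50 deep; on its solid ends two upright pins, diameter 10, at x = +84 and -84, y = 0, 22 above the rim, top 8 tapered. Origin: centre of the disc's underside; x along the box, z up.
- rim_center (a point): Centre of the box's mouth, level with the rim (75 mm above the shelf); axes as the turntable's. The plate's origin belongs here when it is seated.
- well_floor (a point): Centre of the well's inner floor, 25 mm above the shelf, 50 mm below the rim; axes as the turntable's.
- lid: Loose wooden lid with brass knob (sizes in mm), at first on the box between the pins. Flange 130 (x) x 96 (y) x 6; under it a spigot 100 x 70 x 4 that drops into the well. Knob: diameter 22, from 14 to 38 above the origin, centred. Origin: centre of the spigot's underside (on the box 4 below the rim), z up.
- mat: Fixed cork mat 170 (x) x 140 (y) x 3 mm on the shelf, where the lid is laid. Origin: centre of its underside.
- plate: Loose aluminium plate 200 (x) x 100 (y) x 8 mm, flat on the shelf, with two glazed windows, two through holes of diameter 13 at x = +84 and -84, y = 0, and a central upright rib to grip, 70 long (x), 12 wide (y), from 8 to 38 above the origin. Same either way round. Origin: centre of the underside; z up.
- die0: Small bone-white die, a 22 mm cube of 15 g, somewhere on the shelf; origin at its centre. None from the start if absent: four to six of the six are present.
- die1: Small bone-white die, a 22 mm cube of 15 g, somewhere on the shelf; origin at its centre. None from the start if absent: four to six of the six are present.
- die2: Small bone-white die, a 22 mm cube of 15 g, somewhere on the shelf; origin at its centre. None from the start if absent: four to six of the six are present.
- die3: Small bone-white die, a 22 mm cube of 15 g, somewhere on the shelf; origin at its centre. None from the start if absent: four to six of the six are present.
- die4: Small bone-white die, a 22 mm cube of 15 g, somewhere on the shelf; origin at its centre. None from the start if absent: four to six of the six are present.
- die5: Small bone-white die, a 22 mm cube of 15 g, somewhere on the shelf; origin at its centre. None from the start if absent: four to six of the six are present.
- teal_die: Bystander: large teal die, a 36 mm cube, on the turntable beside the box; origin under its centre.
- tracker: Bystander: flat grey plastic wheel, diameter 44 mm, 12 mm high, on the turntable beside the box; origin under its centre.
- hourglass: Bystander: bronze hourglass, diameter 58 mm, 100 mm high; origin under its centre.
- dice_cup: Bystander: empty white ceramic cup, diameter 72 mm, 85 mm high; origin under its centre.
- miniature: Bystander: small grey figure on a round base of diameter 28 mm, 46 mm high; origin under its centre.
- deck_box: Bystander: cardboard card box 68 (x) x 95 (y) x 28 mm; origin under its centre.
- paint_pot: Bystander: small jar, diameter 34 mm, 50 mm high; origin under its centre.

How it is judged:
On the way, in this order (a step that is already met when the one before it is completed fails the run):
1. the lid lies knob up on the cork mat (horizontal distance between lid and mat below 0.05 m and z of lid in the frame of mat below 0.009 m and angle between lid's own z axis and vertical below 0.1 rad and linear speed of lid below 0.02 m/s), for 0.2 s.
2. every loose small die is in the well (x of die0 in the frame of well_floor between -0.056 and 0.056 m and y of die0 in the frame of well_floor between -0.041 and 0.041 m and z of die0 in the frame of well_floor between 0 and 0.048 m and x of die1 in the frame of well_floor between -0.056 and 0.056 m and y of die1 in the frame of well_floor between -0.041 and 0.041 m and z of die1 in the frame of well_floor between 0 and 0.048 m and x of die2 in the frame of well_floor between -0.056 and 0.056 m and y of die2 in the frame of well_floor between -0.041 and 0.041 m and z of die2 in the frame of well_floor between 0 and 0.048 m and x of die3 in the frame of well_floor between -0.056 and 0.056 m and y of die3 in the frame of well_floor between -0.041 and 0.041 m and z of die3 in the frame of well_floor between 0 and 0.048 m and x of die4 in the frame of well_floor between -0.056 and 0.056 m and y of die4 in the frame of well_floor between -0.041 and 0.041 m and z of die4 in the frame of well_floor between 0 and 0.048 m and x of die5 in the frame of well_floor between -0.056 and 0.056 m and y of die5 in the frame of well_floor between -0.041 and 0.041 m and z of die5 in the frame of well_floor between 0 and 0.048 m), for 0.2 s.
3. the plate is down over both pins, flush on the rim (horizontal distance between plate and rim_center below 0.006 m and z of plate in the frame of rim_center between -0.003 and 0.003 m and angle between the x axis of plate and the x axis of turntable, either way round below 0.06 rad and angle between the z axis of plate and the z axis of turntable, either way round below 0.03 rad), for 0.2 s.
At the end, for the whole second after the job is handed in: Lid flat, knob up, on the mat (centres within 50 mm); every present small die in the well below the rim; plate over both pins, underside within 3 mm of the rim, centred within 6 mm, turned under 0.06 rad, tilted under 0.03 rad; all released and at rest (all of step 1 and all of step 2 and all of step 3 and linear speed of plate below 0.02 m/s); the robot touches nothing.
It fails at once if one of the other things on the shelf was moved more than 40 mm (distance of any of teal_die, tracker, hourglass, dice_cup, miniature, deck_box, paint_pot from where it was at the start of the episode above 0.04 m).
It fails at once if one of the other things on the shelf was toppled (angle between any of teal_die, tracker, hourglass, dice_cup, miniature, deck_box, paint_pot's own z axis and vertical above 0.6 rad).
Of die0, die1, die2, die3, die4, die5 only 4 to 6 are there at a start; the rules pass over those that are not, and their reading is None.
At some moment in a run one of plate, die0, die1, die2, die3, die4, die5 may be knocked a few centimetres aside while the robot is not near it.
Once in a run the grip may slacken for a moment while it holds something.
It also fails if it takes over 210 s, if anything falls off the work surface, if the arm or the gripper's body presses on something with over 40 N, if the wrist force passes 120 N, or if a joint passes its speed limit or range.

ROBOT

A 6-joint arm with a two-finger parallel gripper is mounted at the origin on the work surface. World frame = base frame: x ahead of the robot, y to its left, z up, the work surface at z = 0. Lengths are in m, angles in rad, forces in N, time in s.
With the tool pointing down it reaches from about 0.35 to 1 m from the base axis. Payload 7.1 kg.
Tool frame: the origin (TCP) lies between the finger pads; the fingertips stand 22 mm ahead of it and the grasp point (between the pads) lies 3 mm ahead of it; x points along the fingers, y is the direction in which the jaws open and shut, and the axes are right-handed (so a half turn about x gives the same grasp; the last joint's range is limited). The gripper opens to 85 mm and grips with 20 to 120 N. Pads are 22 mm wide; open, the fingers measure 114 mm over their backs; the gripper's body (76 mm by 85 mm) begins 54 mm behind the grasp point. The pads swing forward as they close: fully open they stand 13 mm farther back than shut.
Start: joints at [1.148, 0.423, 1.63, -0, 1.089, -0.019], TCP at [0.246, 0.575, 0.253] pointing down, gripper open.
Joint ranges: [-3, 3], [-0.9, 2.11], [0.09, 2.58], [-1.31, 4.45], [0.11, 2.69], [-2.54, 2.54]. Speed limits (rad/s): [2.39, 2.39, 3.01, 3.14, 3.14, 3.14].

INTERFACE

Orientations are given as a rotation vector (axis times angle).
In Python, from rig import manip gives the robot as it stands. The module is installed in compiled form; this text tells all that it offers. Calls block until the motion is done:
- manip.move_to(position, orientation): joint-space move of the TCP to a pose.
- manip.servo_line(position, orientation=None, rate=0.15): straight line of the TCP; orientation=None keeps the orientation; rate is the mean speed in m/s.
- manip.set_joints(angles): joint-space move.
- manip.command_gripper(opening, f_grip=None): finger opening in m; f_grip is the grip in N (None keeps the last); returns when the fingers have stopped.
- manip.hold(seconds).
- manip.solve_ik(position, orientation): joint angles nearest the present ones, or None.
- manip.camera(name): name is "scene" or "top" or "wrist"; returns a dict with "image" (420x560x3 uint8, red, green, blue), "fx", "fy", "cx", "cy" (pixels), "cam_to_world" (4x4, takes a point from camera to world coordinates); the wrist camera has in their place "mount" (4x4, takes a point from camera to tool coordinates, whose origin is the TCP and whose axes are the tool frame's). Camera axes: x right, y down, z forward; pixel columns grow to the right and rows downward; lengths in m; the calibration is good to about 2 mm. A picture is of the moment at which its call begins: read the wrist's pose just before it. There is no depth.
A pose or a line that the arm cannot do raises manip.IKError and nothing moves.
- manip.sign_off(): hands the job in, once; it reports no verdict.
Readings, each from a call of its own:
- manip.get_time(): time.
- manip.get_joint_positions(): joint angles.
- manip.get_joint_vel(): joint speeds.
- manip.get_tau(): joint torques, N m.
- manip.get_position(): TCP position.
- manip.get_ee_rot(): TCP orientation.
- manip.get_contact_force(): force on the tool from outside, world axes, zero at the start.
- manip.get_torque(): the same for the moment, N m.
- manip.get_width(): finger opening in m.
Only numpy, scipy, OpenCV 4.12 (cv2) and the standard library are available. Lean on these libraries where they do the work, as an engineer would, in place of code of your own. Each camera call takes 0.05 s, during which the arm holds its last target.

## Working session

There is one attempt and no reset: what is moved stays moved. The work goes in short steps, each a Python script; the robot and the scene stay as the last script left them, time stands still between calls to the robot, and variables do not carry over. Pictures are saved under pics/ and viewed, and the job is handed in when it is done.

```bash
mkdir -p pics; ls; python3 - <<'E'
from rig import manip
import cv2
for n in ["scene","top","wrist"]:
    c=manip.camera(n); cv2.imwrite(f"pics/a_{n}.png",c["image"][:,:,::-1])
    print(n,c["fx"],c["fy"],c["cx"],c["cy"]); print(c.get("cam_to_world",c.get("mount")).round(4).tolist() if hasattr(c.get("cam_to_world",c.get("mount")),'round') else c)
print(manip.get_time(),manip.get_position(),manip.get_ee_rot(),manip.get_width())
E
```

```text
pics
scene 537.6226791713448 537.6226791713448 281.9634348894658 209.3273437225192
[[-0.7355, 0.5784, -0.3529, 1.0198], [0.6775, 0.623, -0.3909, 0.5531], [-0.0062, -0.5266, -0.8501, 1.2409], [0.0, 0.0, 0.0, 1.0]]
top 533.406606129551 533.406606129551 279.4108084137607 217.9994898823363
[[0.0417, -0.9765, 0.2113, 0.2027], [-0.9991, -0.0402, 0.0116, 0.0217], [-0.0028, -0.2116, -0.9774, 1.5499], [0.0, 0.0, 0.0, 1.0]]
wrist 331.1583984466073 331.1583984466073 278.0274454860533 211.82759343631147
[[-0.0011, -0.2875, 0.9578, -0.1194], [1.0, -0.0014, 0.0007, -0.0005], [0.0011, 0.9578, 0.2875, -0.0739], [0.0, 0.0, 0.0, 1.0]]
0.15 [0.24539855 0.57440278 0.25271547] [ 0.31584787  1.5477374  -0.31765715] 0.08536708444736131
```

View pics/a_scene.png

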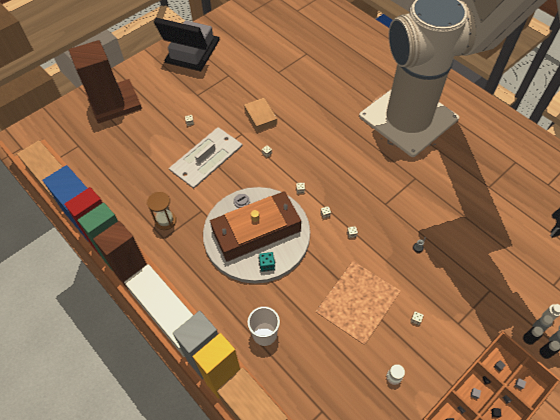

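View pics/a_top.png

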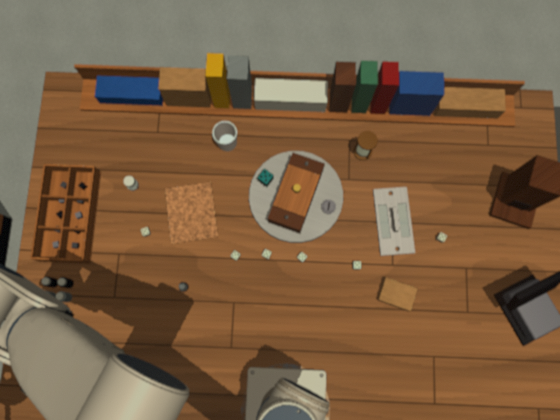

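View pics/a_wrist.png

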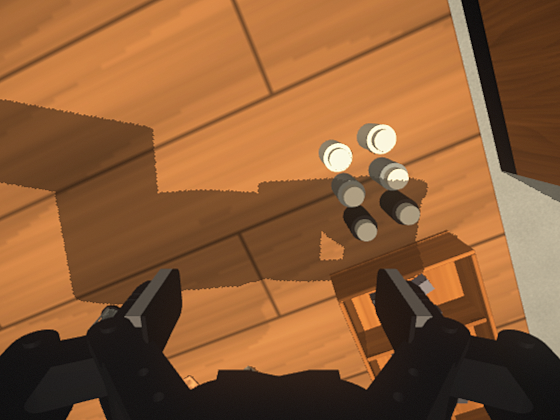

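Both views show six white dice. In the top view they are near (145,231), (235,255), (267,254), (302,257), (357,265) and (442,237). The plate is near (395,220), the box near (297,192) and the mat near (190,212). Next I'll write the helpers and measure these.

```bash
cat > h.py <<'E'
from rig import manip
import numpy as np, cv2
from scipy.spatial.transform import Rotation as R
def cam(n):
    if n=="wrist":
        p=np.array(manip.get_position()); r=R.from_rotvec(manip.get_ee_rot())
        c=manip.camera(n); T=np.eye(4); T[:3,:3]=r.as_matrix(); T[:3,3]=p
        c["T"]=T@np.array(c["mount"])
    else:
        c=manip.camera(n); c["T"]=np.array(c["cam_to_world"])
    return c
def ray(c,uv,z):
    uv=np.atleast_2d(uv).astype(float)
    d=np.c_[(uv[:,0]-c["cx"])/c["fx"],(uv[:,1]-c["cy"])/c["fy"],np.ones(len(uv))]@c["T"][:3,:3].T
    o=c["T"][:3,3]; s=(z-o[2])/d[:,2]
    return (o+s[:,None]*d)[:,:2]
def proj(c,P):
    P=np.atleast_2d(P); q=(P-c["T"][:3,3])@c["T"][:3,:3]
    return np.c_[q[:,0]/q[:,2]*c["fx"]+c["cx"],q[:,1]/q[:,2]*c["fy"]+c["cy"]]
def save(c,name,box=None,k=1):
    im=c["image"][:,:,::-1]
    if box: im=im[box[1]:box[3],box[0]:box[2]]
    cv2.imwrite(f"pics/{name}.png",cv2.resize(im,None,fx=k,fy=k,interpolation=cv2.INTER_CUBIC))
def blobs(m,lo,hi):
    n,l,s,ce=cv2.connectedComponentsWithStats(m.astype(np.uint8))
    return [(ce[i],s[i,4],l==i) for i in range(1,n) if lo<=s[i,4]<=hi]
def down(yaw):
    """tool x down, jaw axis (tool y) along world yaw"""
    x=np.array([0,0,-1.]); y=np.array([np.cos(yaw),np.sin(yaw),0]); z=np.cross(x,y)
    return R.from_matrix(np.c_[x,y,z]).as_rotvec()
def white(c,s=70,v=150):
    h=cv2.cvtColor(c["image"],cv2.COLOR_RGB2HSV); return (h[:,:,1]<s)&(h[:,:,2]>v)
E
python3 - <<'E'
from h import *
for n in ["top","scene"]:
    c=cam(n)
    print(n)
    for ce,a,m in blobs(white(c),15,4000):
        print(ce.round(1),a,ray(c,ce,0.011)[0].round(4))
    h=cv2.cvtColor(c["image"],cv2.COLOR_RGB2HSV)
    m=(h[:,:,0]>85)&(h[:,:,0]<100)&(h[:,:,1]>120)
    for ce,a,m in blobs(m,30,500): print("teal",ce,a,ray(c,ce,0.045))
c=cam("top")
save(c,"b1",(230,140,440,290),3.8)
save(c,"b2",(100,100,260,280),3.3)
E
```

```text
top
[289.9  90.4] 1506 [0.9428 0.0243]
[230.  124.6] 28 [0.8222 0.2038]
[214.3 128.9] 26 [0.8062 0.251 ]
[226.1 138.7] 120 [0.7759 0.2127]
[296.9 201.5] 2907 [ 0.5876 -0.0099]
[310.1 155.4] 55 [ 0.733  -0.0449]
[128.4 180.4] 85 [0.632  0.4975]
[393.8 220.9] 2037 [ 0.5404 -0.2971]
[144.6 230.9] 46 [0.4803 0.4341]
[442.  236.5] 44 [ 0.4995 -0.4379]
[266.4 253.3] 51 [0.4288 0.0735]
[234.9 254.5] 47 [0.4214 0.1648]
[302.  256.5] 48 [ 0.4236 -0.0304]
[357.1 264.6] 53 [ 0.4067 -0.1905]
[ 17.4 303.6] 756 [0.2544 0.7774]
[  3.9 353.6] 43 [0.1151 0.795 ]
[  4.6 360.3] 46 [0.0971 0.7904]
[130.7 398.2] 3072 [0.0114 0.4278]
[313.3 381.1] 541 [ 0.0776 -0.0731]
[307.5 403. ] 267 [ 0.0192 -0.0587]
[287.5 408.6] 159 [ 0.0024 -0.0044]
scene
[180.7   8.2] 238 [ 0.2071 -0.865 ]
[432.8  24.2] 554 [-0.3713 -0.2089]
[133.4  17.3] 226 [ 0.3562 -0.9384]
[543.1  16.9] 188 [-0.6778  0.0259]
[405.5  28.8] 66 [-0.286  -0.2572]
[555.2  47.5] 206 [-0.5748  0.1387]
[516.2  73.7] 539 [-0.3799  0.1212]
[47.7 63.7] 75 [ 0.6896 -0.9388]
[536.2  88. ] 763 [-0.3726  0.1995]
[377.1 110.4] 575 [ 0.0585 -0.0757]
[439.2 104.6] 18 [-0.0977  0.0374]
[188.4 117.9] 35 [ 0.4961 -0.4426]
[544.1 122.3] 101 [-0.2696  0.2946]
[204.9 156.7] 1713 [ 0.5508 -0.2933]
[266.5 148.9] 42 [ 0.4026 -0.1943]
[300.2 185.5] 48 [ 0.4197 -0.035 ]
[256.7 238.5] 3188 [0.618  0.0086]
[325.6 210. ] 50 [0.4247 0.069 ]
[161.  217.6] 80 [ 0.7634 -0.2129]
[352.3 230. ] 57 [0.4171 0.1603]
[169.2 309.3] 3087 [0.9015 0.0111]
[554.6 307.8] 64 [0.2169 0.6396]
[263.6 325. ] 372 [0.7602 0.1955]
[417.4 316.5] 70 [0.476  0.4295]
[397.2 371.3] 163 [0.6103 0.4824]
[391.  377.6] 25 [0.6311 0.4824]
[520.7 382.5] 32 [0.4264 0.6862]
[476.3 392.3] 42 [0.5168 0.6319]
teal [266.43396226 267.18867925] 53 [[0.66434951 0.10008009]]
```

View pics/b1.png

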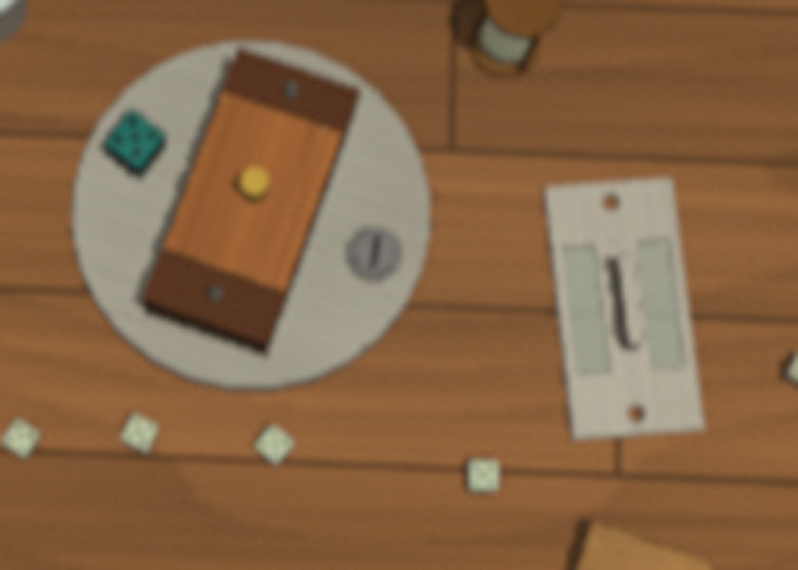

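View pics/b2.png

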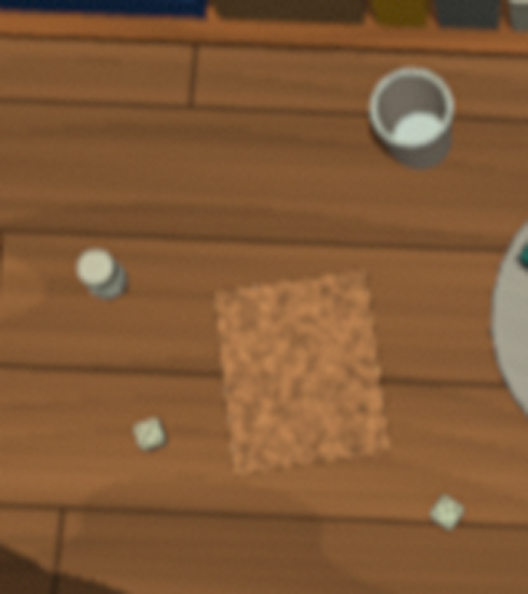

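```bash
python3 - <<'E'
from h import *
c=cam("top")
f=lambda p,k,o:np.array(p)/k+np.array(o)
pins=ray(c,f([[290,88],[215,292]],3.8,(230,140)),0.095); d=pins[0]-pins[1]
print("pins",pins,pins.mean(0),np.linalg.norm(d),np.arctan2(d[1],d[0]))
kn=ray(c,f([[254,180]],3.8,(230,140)),0.109); print("knob",kn)
mt=ray(c,f([[216,295],[363,272],[387,447],[237,473]],3.3,(100,100)),0.003); print("mat",mt,mt.mean(0))
for e in ([0,1],[1,2],[2,3],[3,0]):
    d=mt[e[1]]-mt[e[0]]; print(np.linalg.norm(d),np.arctan2(d[1],d[0]))
pl=ray(c,f([[611,202],[637,413]],3.8,(230,140)),0.008); d=pl[0]-pl[1]
print("plate",pl.mean(0),np.linalg.norm(d),np.arctan2(d[1],d[0]))
b=np.arctan2(*(pins[0]-pins[1])[::-1])
k=kn[0]
for y in (b+np.pi/2,b-np.pi/2):
    q=manip.solve_ik([k[0],k[1],0.28],down(y)); print(y,q)
E
```

```text
pins [[ 0.68029196 -0.03108308]
 [ 0.5212647   0.01909334]] [ 0.60077833 -0.00599487] 0.16675533028522443 -0.3056346009859098
knob [[ 0.60374626 -0.00629312]]
mat [[0.6107903  0.38574775]
 [0.63796071 0.25349962]
 [0.47690054 0.22083627]
 [0.44791329 0.35278663]] [0.54339121 0.30321757]
0.13501036904885733 -1.3681656938587543
0.16433889505150176 -2.941504131762093
0.1350968525551698 1.7870442506163988
0.16617868784395676 0.1996716123868833
plate [ 0.54200451 -0.29891302] 0.16802815278666927 0.11660533502303755
1.2651617258089867 [-3.01335522e-02  3.63267853e-01  1.65518008e+00 -4.44089210e-16
  1.12314472e+00 -1.29529528e+00]
-1.8764309277808064 [-0.03013355  0.36326785  1.65518008  0.          1.12314472  1.84629738]
```

```bash
python3 - <<'E'
from h import *
manip.command_gripper(0.06)
manip.move_to([0.6038,-0.0063,0.26],down(1.265))
c=cam("wrist"); save(c,"c1"); print(manip.get_position(), proj(c,[[0.6038,-0.0063,0.109],[0.6803,-0.0311,0.097],[0.5213,0.0191,0.097]]))
E
```

```text
[ 0.60382846 -0.00543891  0.26000839] [[277.36047313 203.98248862]
 [276.77634772 282.21137949]
 [276.53164398  96.75966223]]
```

View pics/c1.png

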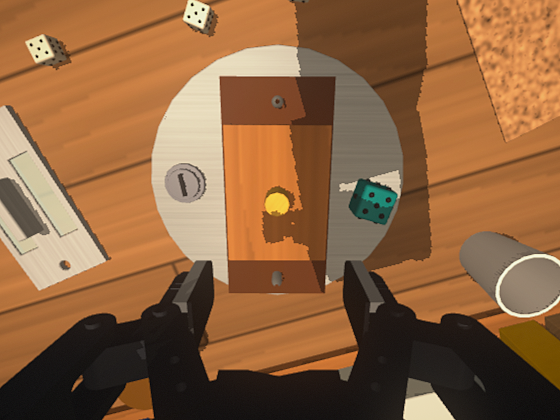

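The knob is at (277,203), within a pixel of where I predicted. The pins are at about (279,101) and (278,277). I'll grasp the knob.

```bash
python3 - <<'E'
from h import *
c=cam("wrist")
k=ray(c,[[277,203]],0.109)[0]
pins=ray(c,[[279.5,102],[278,276]],0.097); d=pins[1]-pins[0]; print(k,pins.mean(0),np.linalg.norm(d),np.arctan2(d[1],d[0]))
o=down(1.265)
manip.servo_line([k[0],k[1],0.14],o)
manip.servo_line([k[0],k[1],0.105],o,rate=0.06)
print(manip.get_contact_force())
manip.command_gripper(0.0,80); print(manip.get_width())
manip.servo_line([k[0],k[1],0.135],o,rate=0.06)
manip.servo_line([k[0],k[1],0.26],o)
print(manip.get_width(),manip.get_contact_force(),manip.get_time())
save(cam("wrist"),"c2")
E
```

```text
[ 0.60294282 -0.00629968] [ 0.60018478 -0.00388979] 0.15621198846352394 -0.31357589586735274
[ 0.16717938 -0.01139638 -0.24797781]
0.019843336523507733
0.019332513777318778 [-1.16570376  0.32652039 -1.48351902] 7.0167
```

View pics/c2.png

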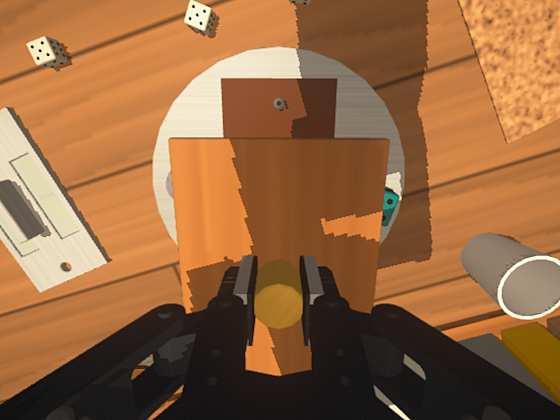

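The lid is held square in the jaws. Next I'll carry it to the mat.

```bash
python3 - <<'E'
from h import *
o=down(1.77); p=[0.5434,0.3032]
manip.move_to([*p,0.22],o); print(manip.get_width(),manip.get_contact_force())
manip.servo_line([*p,0.06],o,rate=0.15)
z=0.06
while z>0.034:
    z-=0.003; manip.servo_line([*p,z],o,rate=0.04)
    f=manip.get_contact_force()[2]; print(round(z,3),round(f,2))
    if f>4: break
print(manip.get_width())
manip.command_gripper(0.05)
manip.servo_line([*p,0.1],o); manip.servo_line([*p,0.26],o,rate=0.3)
save(cam("wrist"),"d1");print(manip.get_time())
E
```

```text
0.01955864302335976 [ 0.75513263 -0.00439992 -1.41046794]
0.057 -2.61
0.054 -0.16
0.051 -1.19
0.048 -1.33
0.045 -0.91
0.042 -1.62
0.039 -0.17
0.036 13.81
0.01958741455160163
13.2
```

View pics/d1.png

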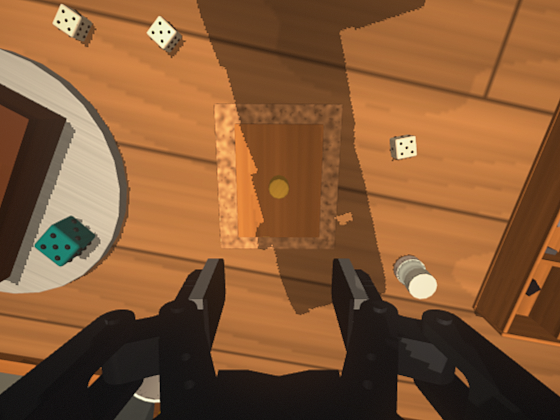

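The lid lies centred on the mat, with its knob at (278,188). Now the dice, starting with the one near (0.48,0.434).

```bash
cat >> h.py <<'E'
def dieyaw(c,near):
    """die centre and yaw from the top face corners: white blob nearest the predicted spot"""
    u0=proj(c,[[near[0],near[1],0.022]])[0]
    bl=blobs(white(c,90,110),150,6000)
    if not bl: return None
    b=min(bl,key=lambda b:np.linalg.norm(b[0]-u0))
    hsv=cv2.cvtColor(c["image"],cv2.COLOR_RGB2HSV)
    v=hsv[:,:,2].astype(float)
    m=cv2.morphologyEx(b[2].astype(np.uint8),cv2.MORPH_CLOSE,np.ones((9,9)))
    vs=v[b[2]]
    return b,m,vs
E
python3 - <<'E'
from h import *
p=[0.478,0.432]
manip.command_gripper(0.06)
manip.move_to([*p,0.14],down(1.77))
c=cam("wrist"); save(c,"e1"); b,m,vs=dieyaw(c,p)
print(b[0],b[1],np.percentile(vs,[5,25,50,75,95]))
x,y=b[0].astype(int); save(c,"e2",(x-50,y-50,x+50,y+50),6); print(manip.get_time())
E
```

```text
[274.54452926 210.41603053] 786 [125. 170. 197. 200. 204.]
14.2917
```

View pics/e2.png

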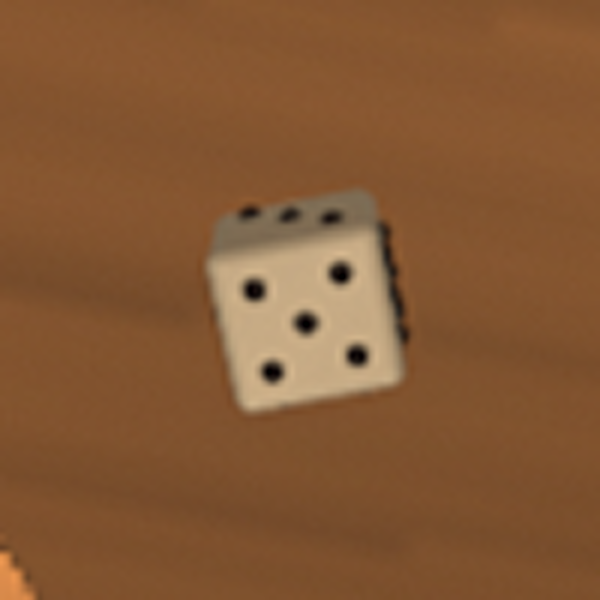

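```bash
cat >> h.py <<'E'
def die(c,near,z=0.022):
    u0=proj(c,[[near[0],near[1],z]])[0]
    bl=blobs(white(c,110,110),200,6000)
    b=min(bl,key=lambda b:np.linalg.norm(b[0]-u0))
    v=c["image"].min(2).astype(float)
    hi=np.percentile(v[b[2]],85)
    m=(b[2]&(v>0.9*hi)).astype(np.uint8)
    m=cv2.morphologyEx(m,cv2.MORPH_CLOSE,np.ones((5,5)))
    cs=max(cv2.findContours(m,cv2.RETR_EXTERNAL,cv2.CHAIN_APPROX_NONE)[0],key=cv2.contourArea)
    w=ray(c,cs[:,0,:],z)*1000
    (cx,cy),(a,bb),ang=cv2.minAreaRect((w-w.mean(0)).astype(np.float32))
    ctr=(np.array([cx,cy])+w.mean(0))/1000
    return ctr,np.deg2rad(ang),(a,bb)
def bestjaw(p,yaw,step=np.pi/2):
    """jaw yaw equivalent to yaw (mod step) with last joint smallest"""
    best=None
    for k in range(-4,5):
        y=yaw+k*step; q=manip.solve_ik([p[0],p[1],0.14],down(y))
        if q is None: continue
        if best is None or abs(q[5])<best[0]: best=(abs(q[5]),y)
    return best[1]
E
python3 - <<'E'
from h import *
p=[0.478,0.432]
c=cam("wrist"); d=die(c,p); print(d, bestjaw(p,d[1]), bestjaw(p,d[1],np.pi/2))
E
```

```text
(array([0.47810333, 0.42917529]), np.float64(0.3922325624547695), (19.290555953979492, 19.623703002929688)) -5.8909527447248164 -5.8909527447248164
```

```bash
cat >> h.py <<'E'
BC=np.array([0.6005,-0.005]); BY=-0.306
def box2w(x,y):
    return BC+np.array([np.cos(BY)*x-np.sin(BY)*y,np.sin(BY)*x+np.cos(BY)*y])
SLOTS=[(-.017,.024),(.017,.024),(-.017,0),(.017,0),(-.017,-.024),(.017,-.024)]
def pick(p,yaw):
    j=bestjaw(p,yaw); o=down(j)
    manip.command_gripper(0.05)
    manip.move_to([*p,0.10],o)
    manip.servo_line([*p,0.026],o,rate=0.1)
    f=manip.get_contact_force()
    manip.command_gripper(0.0,60); w=manip.get_width()
    manip.servo_line([*p,0.10],o,rate=0.15)
    print("pick",np.round(p,4),"f",np.round(f,1),"w",w,manip.get_width())
    manip.servo_line([*p,0.20],o,rate=0.3)
    return manip.get_width()
def drop(i):
    s=box2w(*SLOTS[i]); o=down(bestjaw(s,BY,np.pi))
    manip.move_to([*s,0.17],o)
    w=manip.get_width()
    manip.servo_line([*s,0.089],o,rate=0.12)
    manip.command_gripper(0.036)
    manip.servo_line([*s,0.17],o,rate=0.2)
    print("drop",i,"w before",w,manip.get_time())
E
python3 - <<'E'
from h import *
c=cam("wrist"); d=die(c,[0.478,0.432])
w=pick(d[0],d[1])
if w>0.015:
    drop(0); save(cam("wrist"),"f1")
else: save(cam("wrist"),"f1")
E
```

```text
pick [0.478  0.4292] f [ 0.2  0.9 -0.2] w 0.020495967432558437 0.020423792399018547
drop 0 w before 0.020490182311874865 21.525
```

View pics/f1.png

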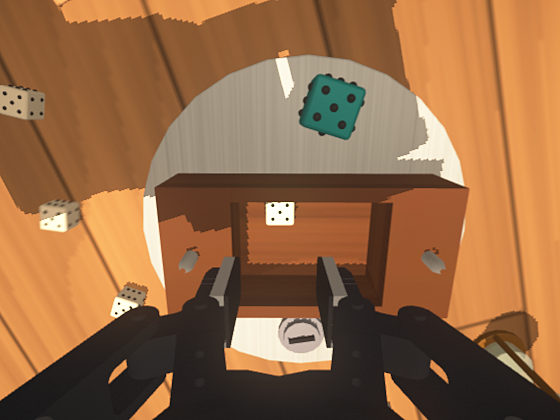

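The first die is in the well, at (280,213). Now the others; I'll find each one again before its pick.

```bash
python3 - <<'E'
from h import *
pts=[[0.4205,0.1625],[0.4265,0.0715],[0.4220,-0.0325]]
for i,p in enumerate(pts,1):
    manip.move_to([*p,0.15],down(bestjaw(p,np.pi/2,np.pi)))
    c=cam("wrist"); save(c,f"g{i}"); d=die(c,p); print(d,manip.get_time())
    if np.linalg.norm(d[0]-p)>0.02 or not 17<min(d[2])<=max(d[2])<25: print("suspicious"); break
    if pick(d[0],d[1])<0.015: print("missed"); break
    drop(i)
save(cam("wrist"),"g9")
c=cam("top"); save(c,"g10")
E
```

```text
(array([0.41865098, 0.16112877]), np.float64(1.0076859611578006), (20.87847137451172, 19.278980255126953)) 23.0083
pick [0.4187 0.1611] f [ 0.5 -0.5  0. ] w 0.020628666356556333 0.02083247450268415
drop 1 w before 0.02051165464481579 28.9667
(array([0.39950327, 0.0675319 ]), np.float64(1.10407468259742), (19.444446563720703, 19.214813232421875)) 30.55
suspicious
```

View pics/g9.png

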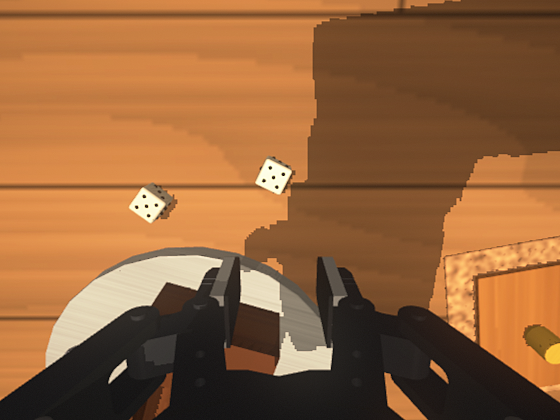

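View pics/g10.png

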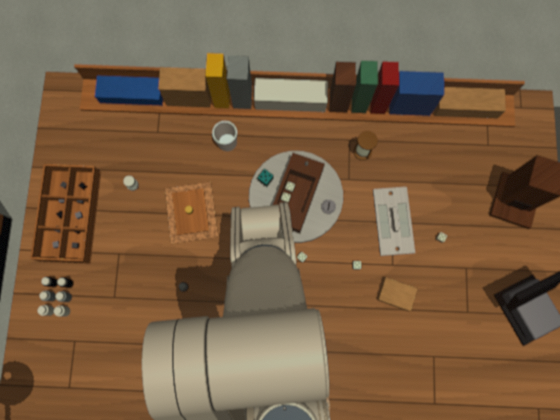

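The knock has moved this die about 27 mm; it is now at (274,175) in the wrist view. I'll carry on from the measured pose.

```bash
python3 - <<'E'
from h import *
pts=[[0.3995,0.0675],[0.4220,-0.0325],[0.4045,-0.1925],[0.498,-0.440]]
for i,p in enumerate(pts,2):
    manip.move_to([*p,0.15],down(bestjaw(p,np.pi/2,np.pi)))
    c=cam("wrist"); save(c,f"g{i}"); d=die(c,p); print(d,manip.get_time())
    if np.linalg.norm(d[0]-p)>0.02 or not 17<min(d[2])<=max(d[2])<25: print("suspicious"); break
    if pick(d[0],d[1])<0.015: print("missed"); break
    drop(i)
save(cam("wrist"),"h9")
c=cam("top"); save(c,"h10"); save(cam("scene"),"h11",(130,80,470,340),2.3)
E
```

```text
(array([0.39877356, 0.06579549]), np.float64(1.0937733757639119), (15.068355560302734, 19.13595962524414)) 30.95
suspicious
```

View pics/h9.png

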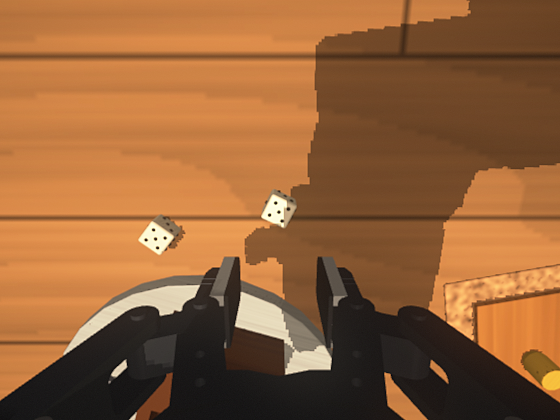

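View pics/h11.png

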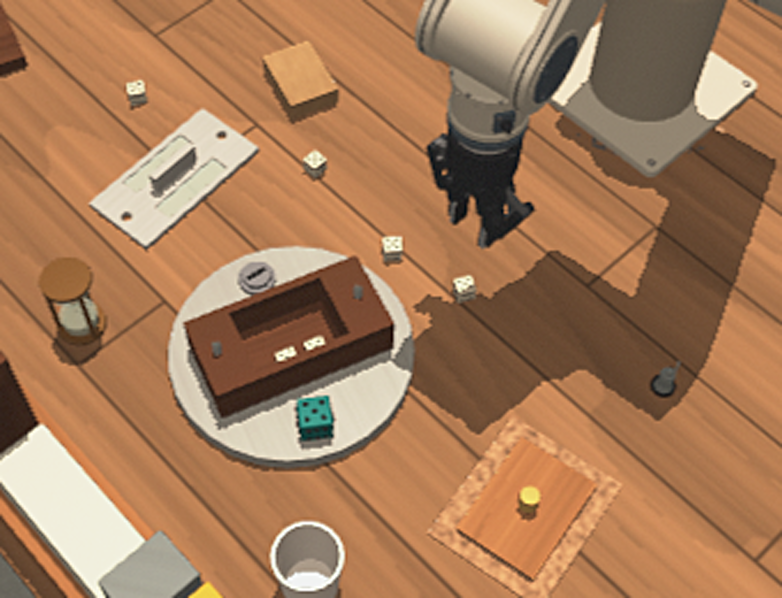

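The arm's shadow edge cut this die's top face, so the second reading was bad. I'll use the first, clean reading, and retry from shifted viewpoints when needed.

```bash
python3 - <<'E'
from h import *
def look(p):
    for k,(dx,dy) in enumerate([(0,0),(-.03,0),(0,.03),(0,-.03)]):
        manip.move_to([p[0]+dx,p[1]+dy,0.15],down(bestjaw(p,np.pi/2,np.pi)))
        c=cam("wrist"); save(c,f"g{i}_{k}"); d=die(c,p); print(d,manip.get_time())
        if 17.5<min(d[2])<=max(d[2])<24 and np.linalg.norm(d[0]-p)<0.06: return d
pts=[[0.3995,0.0675],[0.4220,-0.0325],[0.4045,-0.1925],[0.498,-0.440]]
for i,p in enumerate(pts,2):
    d=look(p) if i>2 else (np.array(p),1.104)
    if d is None: print("bad look"); break
    if pick(d[0],d[1])<0.015: print("missed"); break
    drop(i)
save(cam("wrist"),"i9")
manip.move_to([0.42,-0.15,0.3],down(bestjaw([0.42,-0.15],np.pi/2,np.pi)))
c=cam("top"); save(c,"i10"); save(cam("scene"),"i11",(130,80,470,340),2.3)
E
```

```text
pick [0.3995 0.0675] f [-0.3  0.2  0.4] w 0.02082328035900865 0.020415779709482804
drop 2 w before 0.020544364617637378 38.05
(array([ 0.42277324, -0.03139639]), np.float64(0.8964944582731393), (19.224159240722656, 19.316295623779297)) 39.1917
pick [ 0.4228 -0.0314] f [ 0.4 -0.9 -0.7] w 0.02073119021511476 0.020701301189691143
drop 3 w before 0.02064142566706072 45.2167
(array([ 0.40529155, -0.19004277]), np.float64(0.0009492030824993503), (18.650468826293945, 18.69359016418457)) 46.35
pick [ 0.4053 -0.19  ] f [-0.7 -0.2  0.1] w 0.020592904907549347 0.020750163717747953
drop 4 w before 0.02056653028563656 53.0667
(array([ 0.49735103, -0.43674373]), np.float64(1.0855173100685571), (19.103670120239258, 19.209936141967773)) 54.6833
pick [ 0.4974 -0.4367] f [ 0.8 -0.4 -0.8] w 0.020711411530563006 0.02046146752300347
drop 5 w before 0.02066093552215805 61.6
```

View pics/i9.png

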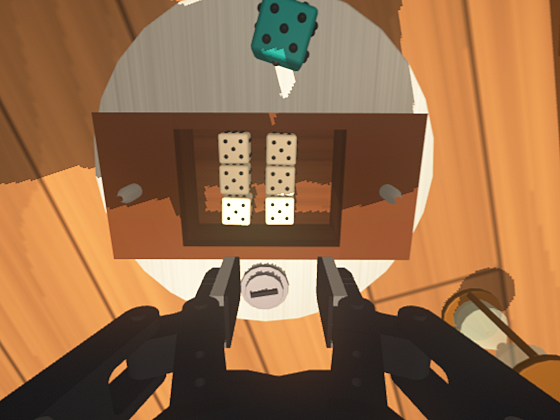

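View pics/i11.png

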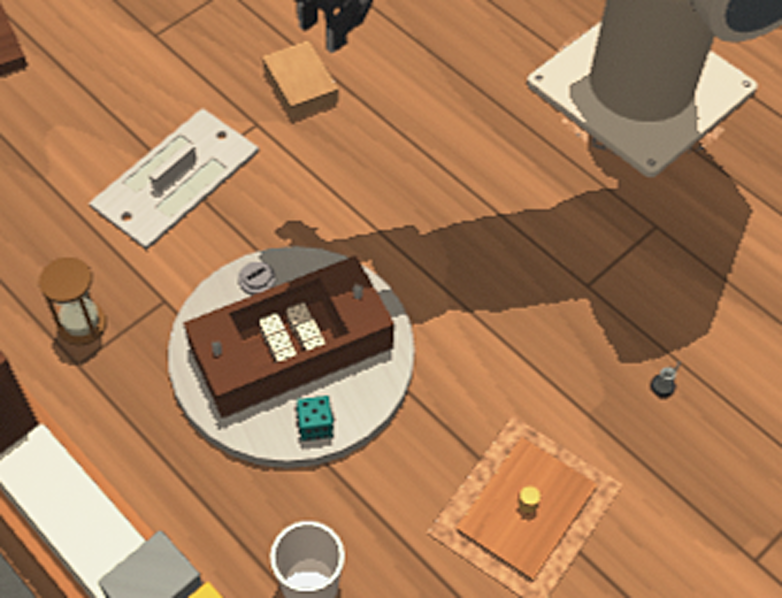

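All six dice are in the well in two columns. Now I'll measure the pins and the plate holes with the wrist camera straight above each one, so that height errors drop out.

```bash
cat >> h.py <<'E'
def over(pt,jaw,z):
    """put the wrist camera straight above pt"""
    tz=np.array([np.sin(jaw),-np.cos(jaw)])
    p=np.array(pt)+0.0739*tz
    manip.move_to([*p,z],down(jaw)); manip.hold(0.2)
    return cam("wrist")
E
python3 - <<'E'
from h import *
for y in (1.687,1.687-np.pi):
    print(manip.solve_ik([0.542,-0.299,0.2],down(y)))
pins=[[0.6803,-0.0311],[0.5213,0.0191]]
for i,p in enumerate(pins):
    c=over(p,1.265,0.19); u=proj(c,[[*p,0.097]])[0]; print(u, c["T"][:3,3])
    x,y=u.astype(int); save(c,f"p{i}",(x-60,y-60,x+60,y+60),4)
holes=[]
th=0.1166
for i,s in enumerate((.084,-.084)):
    p=np.array([0.542,-0.2989])+s*np.array([np.cos(th),np.sin(th)])
    c=over(p,1.687,0.19-0.089); u=proj(c,[[*p,0.008]])[0]; print(u)
    x,y=u.astype(int); save(c,f"q{i}",(x-60,y-60,x+60,y+60),4)
    if i: save(c,"q9")
print(manip.get_time())
import cv2
cv2.imwrite("pics/pq.png",np.vstack([np.hstack([cv2.resize(cv2.imread(f"pics/{a}{i}.png"),(290,290)) for i in (0,1)]) for a in "pq"]))
E
```

```text
[-5.23342825e-01  4.77082989e-01  1.68217432e+00 -4.44089210e-16
  9.82335348e-01 -2.21034283e+00]
[-5.23342825e-01  4.77082989e-01  1.68217432e+00  4.44089210e-16
  9.82335348e-01  9.31249828e-01]
[278.68320339 112.44056219] [ 0.67998541 -0.03170659  0.3097442 ]
[278.2255112  110.12387284] [0.52224046 0.0183629  0.30935797]
[276.10771641 111.4973348 ]
[278.40658383 109.88722888]
68.5417
```

View pics/pq.png

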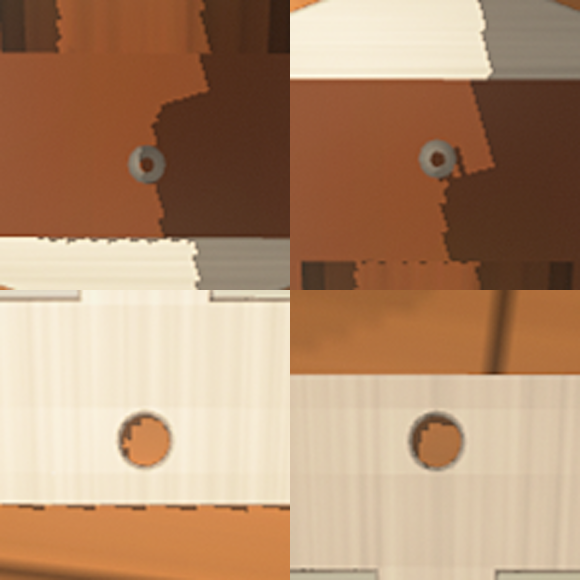

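View pics/q9.png

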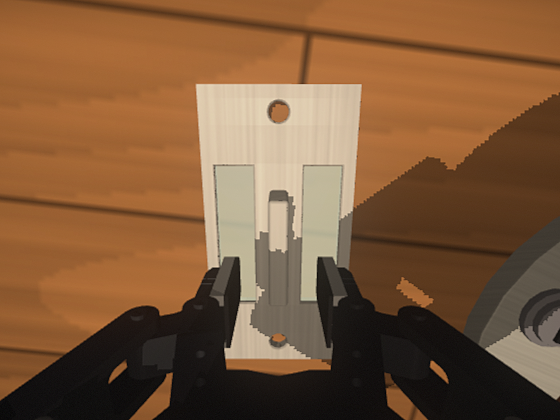

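The pins show as clear grey discs and the holes as clear dark-edged circles. Now for sub-pixel centres.

```bash
cat >> h.py <<'E'
def disc(c,pt,z,kind):
    u=proj(c,[[*pt,z]])[0]; im=c["image"]; hsv=cv2.cvtColor(im,cv2.COLOR_RGB2HSV)
    win=np.zeros(im.shape[:2],np.uint8); cv2.circle(win,tuple(int(a) for a in u),24,1,-1)
    if kind=="pin": m=(hsv[:,:,1]<110)
    else: m=~((hsv[:,:,1]<75)&(hsv[:,:,2]>110))
    m=(m&(win>0)).astype(np.uint8)
    cs=[x for x in cv2.findContours(m,cv2.RETR_EXTERNAL,cv2.CHAIN_APPROX_NONE)[0] if cv2.contourArea(x)>25]
    k=min(cs,key=lambda x:np.linalg.norm(x[:,0].mean(0)-u))
    e=cv2.fitEllipse(k); return ray(c,[e[0]],z)[0],e
def pair(pts,jaw,zc,z,kind):
    out=[]
    for p in pts:
        for it in range(2):
            c=over(p,jaw,zc); p,e=disc(c,p,z,kind)
        print(kind,np.round(p,4),np.round(e[0],1),np.round(e[1],1)); out.append(p)
    d=out[0]-out[1]; return (out[0]+out[1])/2,np.arctan2(d[1],d[0]),np.linalg.norm(d)
E
python3 - <<'E'
from h import *
th=0.1166
P=[np.array([0.542,-0.2989])+s*np.array([np.cos(th),np.sin(th)]) for s in (-.084,.084)][::-1]
print(pair(P,1.687,0.101,0.008,"hole"))
print(pair([[0.6845,-0.0325],[0.5250,0.018]],1.265,0.19,0.094,"pin"))
print(manip.get_time())
E
```

```text
hole [ 0.6263 -0.2893] [277.9 112.7] [20.  20.8]
hole [ 0.4594 -0.3086] [277.9 112.5] [20.  21.1]
(array([ 0.54283744, -0.29897609]), np.float64(0.11535349636130879), np.float64(0.16803108251785023))
pin [ 0.6844 -0.0326] [278.4 112.6] [14.4 15. ]
pin [0.5244 0.0184] [278.4 112.5] [14.4 14.9]
(array([ 0.60440405, -0.00711593]), np.float64(-0.30875435785348837), np.float64(0.16797982121083632))
74.9667
```

Both pairs measure 168.0 mm apart, exactly as specified. Now I'll grasp the plate, lift it, and check where its far hole sits in the tool frame.

```bash
python3 - <<'E'
from h import *
p=np.array([0.54284,-0.29898]); o=down(0.11535+np.pi/2)
manip.command_gripper(0.04)
manip.move_to([*p,0.12],o)
manip.servo_line([*p,0.034],o,rate=0.08); manip.hold(0.2)
print(manip.get_position(),manip.get_contact_force())
manip.command_gripper(0.0,110); print("w",manip.get_width())
manip.servo_line([*p,0.05],o,rate=0.05)
manip.servo_line([*p,0.20],o,rate=0.15); manip.hold(0.3)
print("w",manip.get_width(),manip.get_position(),manip.get_contact_force())
c=cam("wrist"); save(c,"s1"); print(manip.get_time())
E
```

```text
[ 0.54308438 -0.29913065  0.03450568] [-0.16812939 -0.23009135  0.15909588]
w 0.009901810531008134
w 0.010465837418102877 [ 0.54265089 -0.2988633   0.1993315 ] [ 0.1539322   0.16562546 -2.44158078]
80.125
```

View pics/s1.png

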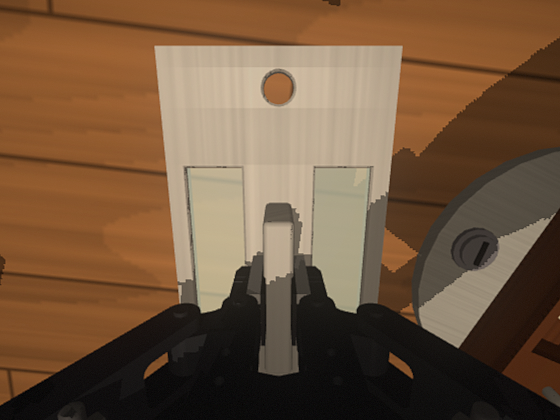

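The plate is held level, with its far hole at (278,88). I'll compute the offset, hover over the pins and check the alignment there.

```bash
cat >> h.py <<'E'
def heldhole():
    c=cam("wrist"); hsv=cv2.cvtColor(c["image"],cv2.COLOR_RGB2HSV)
    plt=((hsv[:,:,1]<75)&(hsv[:,:,2]>90)).astype(np.uint8)
    win=np.zeros_like(plt); cv2.circle(win,(278,88),27,1,-1)
    m=((plt==0)&(win>0)).astype(np.uint8)
    k=max(cv2.findContours(m,cv2.RETR_EXTERNAL,cv2.CHAIN_APPROX_NONE)[0],key=cv2.contourArea)
    e=cv2.fitEllipse(k)
    M=np.array(c["mount"]); d=M[:3,:3]@np.array([(e[0][0]-c["cx"])/c["fx"],(e[0][1]-c["cy"])/c["fy"],1])
    s=(0.0265-M[0,3])/d[0]; t=M[:3,3]+s*d
    return c,e,t
PC=np.array([0.60440,-0.00712]); PY=-0.30875
E
python3 - <<'E'
from h import *
for _ in range(2):
    c,e,t=heldhole(); print(np.round(e[0],1),np.round(e[1],1),"tool y,z",t[1:].round(5))
o=down(PY+np.pi/2)
manip.move_to([*PC,0.20],o); manip.hold(0.3)
print(manip.get_width(),manip.get_position())
c,e,t=heldhole(); print(np.round(e[0],1),np.round(e[1],1),t.round(5)); save(c,"s2"); print(manip.get_time())
E
```

```text
[277.8  87.9] [29.3 32.2] tool y,z [-9.000e-05 -8.377e-02]
[277.9  87.9] [29.4 32.1] tool y,z [-7.000e-05 -8.375e-02]
0.009805473515615028 [ 0.6043996  -0.00802736  0.19998083]
[278.6  87.7] [30.  32.1] [ 2.650e-02 -6.000e-05 -8.377e-02]
81.7167
```

View pics/s2.png

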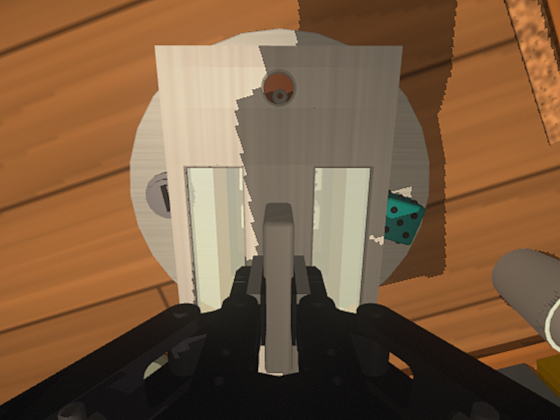

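The pin shows through the hole at about (280,97). Before going down I'll check how steady the position readings are.

```bash
python3 - <<'E'
from h import *
o=down(PY+np.pi/2)
manip.servo_line([*PC,0.145],o,rate=0.1); manip.hold(0.3)
a=np.array([manip.get_position() for _ in range(5)]); print(a.round(5))
manip.hold(0.3); print(np.round(manip.get_position(),5), np.round(manip.get_joint_positions()-np.array(manip.solve_ik([*PC,0.145],o)),5))
c,e,t=heldhole(); print(t,e[0]); save(c,"s3",(228,38,328,138),6)
E
```

```text
[[ 0.60473 -0.00714  0.14563]
 [ 0.60473 -0.00714  0.14563]
 [ 0.60473 -0.00714  0.14563]
 [ 0.60473 -0.00714  0.14563]
 [ 0.60473 -0.00714  0.14563]]
[ 0.60442 -0.00711  0.14509] [ 1.0e-05 -1.4e-04  0.0e+00  1.0e-05  3.0e-05 -5.0e-05]
[ 0.0265     -0.00011177 -0.08372117] (278.4635009765625, 87.82087707519531)
```

View pics/s3.png

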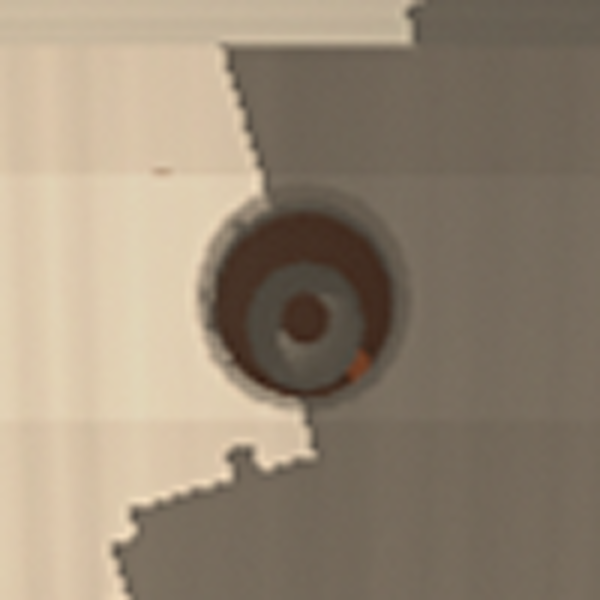

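```bash
python3 - <<'E'
from h import *
o=down(PY+np.pi/2)
c,e,t=heldhole()
M=np.array(c["mount"])
for uv in [(278.7,91.2)]:
    d=M[:3,:3]@np.array([(uv[0]-c["cx"])/c["fx"],(uv[1]-c["cy"])/c["fy"],1]); s=(0.048-M[0,3])/d[0]; print("pin in tool",(M[:3,3]+s*d)[1:],"hole",t[1:])
z=0.145
while z>0.106:
    z-=0.003; manip.servo_line([*PC,z],o,rate=0.03); manip.hold(0.05)
    f=np.array(manip.get_contact_force()); print(round(z,4),f.round(1),round(manip.get_width(),4))
    if f[2]>8 or np.hypot(*f[:2])>12: break
print(manip.get_time()); save(cam("wrist"),"s4")
E
```

```text
pin in tool [ 5.29210325e-05 -8.36454087e-02] hole [-0.00011017 -0.08371556]
0.142 [ 0.3  0.4 -3.3] 0.0103
0.139 [-0.2  0.1 -2.5] 0.0099
0.136 [-0.2 -0.4 -2.5] 0.0104
0.133 [-0.   0.2 -3. ] 0.0102
0.13 [-0.6 -0.8 -2.7] 0.0098
0.127 [ 0.1  0.3 -2.4] 0.0099
0.124 [ 0.1  0.2 -2.7] 0.0102
0.121 [-0.6 -0.2 -3.4] 0.0101
0.118 [ 0.4  0.6 -3.8] 0.0099
0.115 [-0.   0.2 -3.2] 0.0102
0.112 [-0.2  0.1 -3.1] 0.0104
0.109 [ 0.4 -0.3  1.3] 0.0102
0.106 [-9.4 -0.2 29.7] 0.0101
87.0167
```

View pics/s4.png

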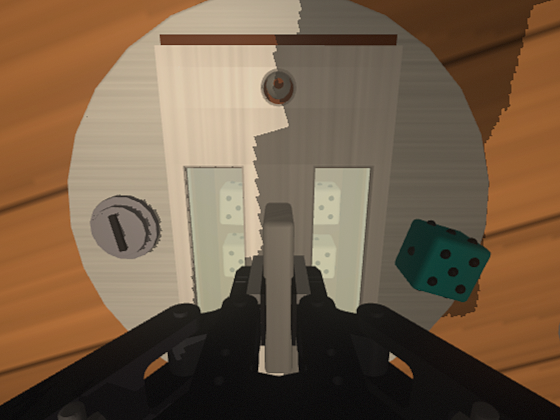

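The plate is seated, with the pin standing up through the hole at (278,88) and contact at the expected height. I'll ease the pressure, release, retreat and check.

```bash
python3 - <<'E'
from h import *
o=down(PY+np.pi/2)
manip.servo_line([*PC,0.109],o,rate=0.03); manip.hold(0.1); print(manip.get_contact_force())
manip.command_gripper(0.05); manip.hold(0.2)
manip.servo_line([*PC,0.16],o,rate=0.06); manip.servo_line([*PC,0.26],o)
manip.hold(0.3); c=cam("wrist"); save(c,"t1")
manip.move_to([0.40,-0.15,0.3],o); manip.hold(0.5)
save(cam("scene"),"t2",(130,80,470,340),2.3); save(cam("top"),"t3"); print(manip.get_time(),manip.get_width())
print(pair([PC+np.array([np.cos(PY),np.sin(PY)])*s for s in (.084,-.084)],1.262,0.19,0.083,"hole"))
manip.move_to([0.40,-0.15,0.3],o)
E
```

```text
[-2.10522616 -1.08285865  9.29278161]
91.8417 0.05006224458013545
hole [ 0.6844 -0.0327] [278.4 112.5] [18.6 19.2]
hole [0.5244 0.0182] [278.2 112.4] [18.2 19.6]
(array([ 0.60441043, -0.00729499]), np.float64(-0.30791055413731516), np.float64(0.16793445896826006))
```

View pics/t1.png

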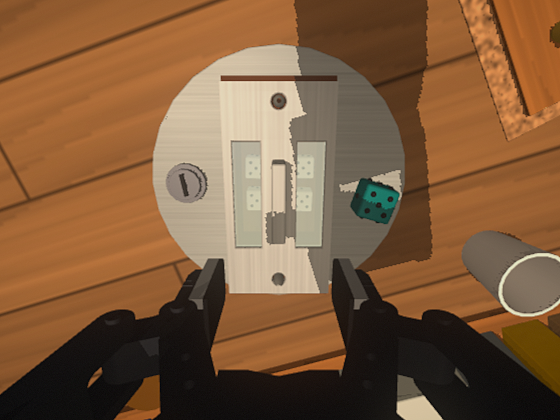

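View pics/t2.png

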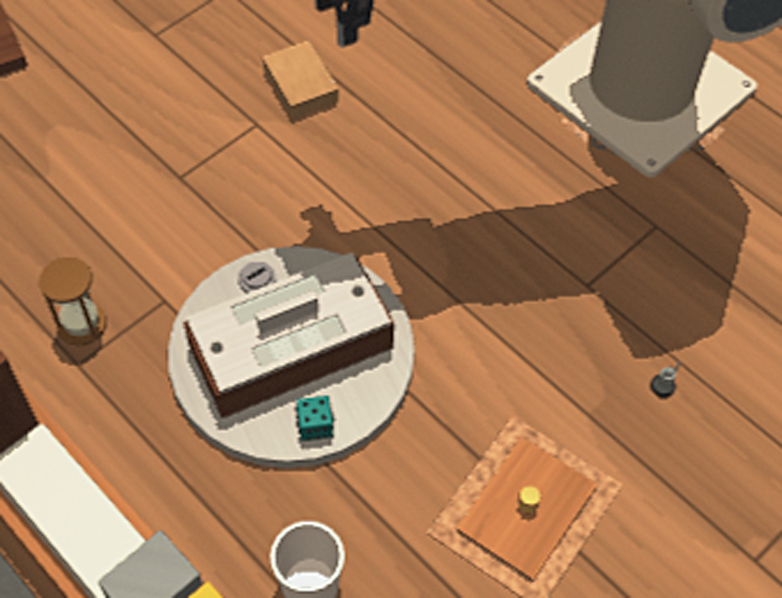

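View pics/t3.png

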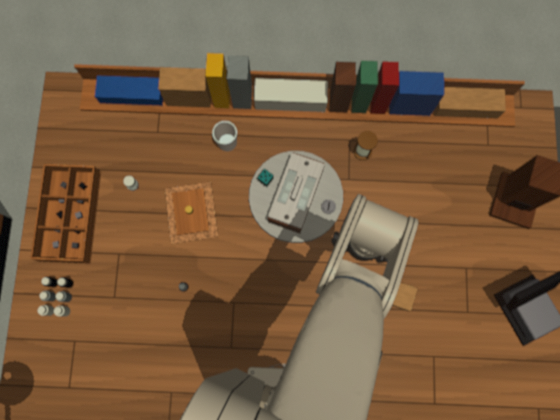

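The plate is flush with both pins through its holes, at (278,101) and (278,279). Dice show through the windows, the lid is on the mat, and the bystanders haven't moved. I'm handing in.

```bash
python3 - <<'E'
from rig import manip
manip.hold(0.3); print(manip.get_contact_force(),manip.get_time()); print(manip.sign_off())
E
```

```text
[-0.14455238 -0.19820208 -0.18667937] 96.8167
the job is handed in; nothing more can be done
None
```

I handed the job in at about 97 s of the 210 s allowed, and every check I made passed; the rig itself reports no verdict.

- **Lid:** it lies knob up in the middle of the cork mat, and was still there in the last pictures.
- **Dice:** all six small dice went into the well, and I saw all six there before fitting the plate. Afterwards four showed through the windows, with the rest hidden under the plate's middle.
- **Plate:** it is lowered over both pins. After release, its holes measured within about 0.2 mm of the pins and under 0.001 rad of turn. Its seated height I judged from the contact height on the way down and from the pictures, not by a separate measurement.
- **Other things on the shelf:** the teal die and the rest looked unmoved by eye in the scene and top views. The deck box was partly behind the arm in the last top view but clear in the scene view.

Two readings disagreed along the way. One die had been knocked about 27 mm aside, and I picked it from its new position. The top camera placed the pins about 4 mm off the wrist camera's reading; I used the wrist reading, which gave the correct 168 mm between the pins.

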